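Move adhesive syringes to the dispensing rack, first filled first

ROBOT

A 6-joint arm with a two-finger parallel gripper is mounted at the origin on a cart in front of the work surface, level with it; the furniture and walls round the work are solid. World frame = base frame: x ahead of the robot, y to its left, z up, the work surface at z = 0. Lengths are in m, angles in rad, forces in N, time in s.
With the tool pointing down it reaches from about 0.4 to 0.825 m from the base axis. Payload 7 kg.
Tool frame: the origin (TCP) lies between the finger pads; the fingertips stand 22 mm ahead of it and the grasp point (between the pads) lies 3 mm ahead of it; z points along the fingers, y is the line along which they close (so a half turn about z gives the same grasp; the last joint's range is limited). The gripper opens to 85 mm and grips with 20 to 120 N. Pads are 22 mm wide; open, the fingers measure 114 mm over their backs; the gripper's body (76 mm by 85 mm) begins 54 mm behind the grasp point. The pads swing forward as they close: fully open they stand 13 mm farther back than shut.
Start: joints at [-0.86, 0.359, 0.012, 0, -1.224, -0.288], TCP at [0.277, -0.616, 0.225] pointing down, gripper open.
Joint ranges: [-3.07, 3.07], [-1.43, 2.12], [-1.02, 1.25], [-3.03, 1.67], [-3.05, -0], [-3.03, 3.03]. Speed limits (rad/s): [2.39, 2.39, 3.01, 3.14, 3.14, 3.14].

INTERFACE

Orientations are given as a unit quaternion [x, y, z, w].
In Python, from station import * gives the robot as it stands.
- The arm moves only by the shell command python3 -m crank 'ROWS'. ROWS is JSON, one flat list of numbers, 7 for each row, row after row: the shift along the tool's x, y, z as a fraction of full scale, then the turn, a rotation vector about the tool's x, y, z as a fraction of full scale, then the opening, from -1 (shut) to 1 (fully open). In form: [x, y, z, wx, wy, wz, grip, x, y, z, wx, wy, wz, grip, ...]. A call has 1 to 20 rows; each row shifts and turns the commanded pose from where the row before left it, along the tool's axes as they then stand; what a row does not reach is not made up. Full scale, the value 1, is 0.05 m for a shift and 5 degrees for a turn. A row lasts 1/10 s, in which the tool goes at most 50 mm and 8.59 degrees, less where a joint would pass 70% of its speed; a pose out of reach is approached as far as the arm can. A call with a number of a shift or a turn outside -1 to 1 is refused whole. A call with a gripper value outside its range is refused whole. The fingers move at their own pace and stop on an object; the grip force is fixed at half the most. Time passes only in rows, so rows that do not move let the fingers close. It gives the time, the measured TCP pose, the force, the opening and the grip force at its end, in the units of the state.
- read_state(): the state, without advancing time (a new reading comes with each control period).
- get_image(name): name is "side" or "top"; returns a dict with "color" (400x640x3 uint8, red, green, blue), "fx", "fy", "cx", "cy" (pixels), "T" (4x4, takes a point from camera to world coordinates). Camera axes: x right, y down, z forward; pixel columns grow to the right and rows downward; lengths in m; the calibration is good to about 2 mm. A picture is of the moment at which its call begins. There is no depth.
- finish_job(): hands the job in; it is judged then, once.
The state is a dict: "time_s": time; "qpos": joint angles; "qvel": joint speeds; "tau": joint torques, N m; "tcp_pos": TCP position; "eef_rot": TCP orientation; "force": force on the tool from outside, world axes, zero at the start; "wrist_torque": the same for the moment, N m; "width": finger opening in m; "finger_force": force on a finger pad.
Only numpy, scipy, OpenCV 4.12 (cv2) and the standard library are available. Lean on these libraries where they do the work, as an engineer would, in place of code of your own. Each camera call takes 0.05 s, during which the arm holds its last target. There are 200 camera calls.

TASK

Move the four adhesive syringes from the filling rack with the coloured cradles into the empty rack with the black combs, keeping the order in which they were filled, so that the oldest is used first: the syringe lying next to the filling rack's orange end plate goes next to the other rack's orange end plate, and so on down the row to the grey ends. Lay each one down in both its V notches the same way round as before, with its tip away from the robot and its finger flange just behind the rear comb, and let go.

Things in the scene. Friction and masses are not known exactly. Their poses are not given: they have to be found in the camera images.
- syringe_clear: Loose dispensing syringe, lying, 145 mm long, 50 g; clear, empty-looking white barrel. Origin: underside at mid-length; y runs along the barrel to the tip. Barrel 25 mm in diameter, y = -68 to 48 mm, axis 13 mm above the origin; finger flange 38 mm wide at y = -65 mm. Grip across the barrel at y = -8 mm, where 68 mm are free between the saddles.
- syringe_brown: Loose dispensing syringe, lying, 145 mm long, 50 g; brown contents. Origin: underside at mid-length; y runs along the barrel to the tip. Barrel 25 mm in diameter, y = -68 to 48 mm, axis 13 mm above the origin; finger flange 38 mm wide at y = -65 mm. Grip across the barrel at y = -8 mm, where 68 mm are free between the saddles.
- syringe_yellow: Loose dispensing syringe, lying, 145 mm long, 50 g; pale yellow contents. Origin: underside at mid-length; y runs along the barrel to the tip. Barrel 25 mm in diameter, y = -68 to 48 mm, axis 13 mm above the origin; finger flange 38 mm wide at y = -65 mm. Grip across the barrel at y = -8 mm, where 68 mm are free between the saddles.
- syringe_banded: Loose dispensing syringe, lying, 145 mm long, 50 g; clear white barrel with a 30 mm wide red band round its middle. Origin: underside at mid-length; y runs along the barrel to the tip. Barrel 25 mm in diameter, y = -68 to 48 mm, axis 13 mm above the origin; finger flange 38 mm wide at y = -65 mm. Grip across the barrel at y = -8 mm, where 68 mm are free between the saddles.
- cradle_white: Fixed white plastic cradle of the filling rack, 98 x 54 x 38 mm, one of four in a row 56 mm apart in changing order. syringe_clear lies in its two V saddles at the start, tip to +x, origin 21 mm above the cradle's origin (on its underside, below the syringe's origin).
- cradle_grey: Fixed grey plastic cradle of the filling rack, 98 x 54 x 38 mm, one of four in a row 56 mm apart in changing order. syringe_brown lies in its two V saddles at the start, tip to +x, origin 21 mm above the cradle's origin (on its underside, below the syringe's origin).
- cradle_blue: Fixed blue plastic cradle of the filling rack, 98 x 54 x 38 mm, one of four in a row 56 mm apart in changing order. syringe_yellow lies in its two V saddles at the start, tip to +x, origin 21 mm above the cradle's origin (on its underside, below the syringe's origin).
- cradle_green: Fixed green plastic cradle of the filling rack, 98 x 54 x 38 mm, one of four in a row 56 mm apart in changing order. syringe_banded lies in its two V saddles at the start, tip to +x, origin 21 mm above the cradle's origin (on its underside, below the syringe's origin).
- filling_rack: Fixed rack, 104 x 260 mm, base 8 mm thick, with the coloured cradles at x = 58 mm and y = -84, -28, 28, 84 mm; end plates 36 mm high, 6 mm thick, orange at its +y end, grey at -y. Origin on the worktop under the middle of its long edge nearest the robot; x points away from the robot, y along the row.
- dispensing_rack: Fixed, empty rack, size and axes like filling_rack; orange end plate at its -y end, grey at +y. Two black combs 8 mm thick at x = 12 and 88 mm, 46 mm high, with 90 degree V notches 43 mm wide at the top, make places at y = -84, -28, 28, 84 mm. Home, a syringe has its origin at x = 58 mm, 29 mm above the worktop, tip to +x, flange about 14 mm behind the rear (x = 12 mm) comb.

How it is judged:
At the end, for the whole second after the job is handed in: Each syringe rests in both notches of its place, counted from the orange plates: within 13 mm across, 15 mm along, 0.15 rad of the notch line, level within 0.1 rad, origin 23 to 45 mm above the worktop, tip to the rack's +x, at rest (x of syringe_clear in the frame of dispensing_rack between 0.043 and 0.073 m and z of syringe_clear in the frame of dispensing_rack between 0.023 and 0.045 m and angle between syringe_clear's own y axis and vertical between 1.4708 and 1.6708 rad and angle between the y axis of each of syringe_clear, syringe_brown, syringe_yellow, syringe_banded and the x axis of dispensing_rack, either way round below 0.15 rad and linear speed of each of syringe_clear, syringe_brown, syringe_yellow, syringe_banded below 0.02 m/s and angular speed of each of syringe_clear, syringe_brown, syringe_yellow, syringe_banded below 0.2 rad/s and y of dispensing_rack in the frame of syringe_clear below -0.025 m and ((y of cradle_white in the frame of filling_rack between 0.074 and 0.094 m and y of syringe_clear in the frame of dispensing_rack between -0.097 and -0.071 m) or (y of cradle_white in the frame of filling_rack between 0.018 and 0.038 m and y of syringe_clear in the frame of dispensing_rack between -0.041 and -0.015 m) or (y of cradle_white in the frame of filling_rack between -0.038 and -0.018 m and y of syringe_clear in the frame of dispensing_rack between 0.015 and 0.041 m) or (y of cradle_white in the frame of filling_rack between -0.094 and -0.074 m and y of syringe_clear in the frame of dispensing_rack between 0.071 and 0.097 m)) and x of syringe_brown in the frame of dispensing_rack between 0.043 and 0.073 m and z of syringe_brown in the frame of dispensing_rack between 0.023 and 0.045 m and angle between syringe_brown's own y axis and vertical between 1.4708 and 1.6708 rad and y of dispensing_rack in the frame of syringe_brown below -0.025 m and ((y of cradle_grey in the frame of filling_rack between 0.074 and 0.094 m and y of syringe_brown in the frame of dispensing_rack between -0.097 and -0.071 m) or (y of cradle_grey in the frame of filling_rack between 0.018 and 0.038 m and y of syringe_brown in the frame of dispensing_rack between -0.041 and -0.015 m) or (y of cradle_grey in the frame of filling_rack between -0.038 and -0.018 m and y of syringe_brown in the frame of dispensing_rack between 0.015 and 0.041 m) or (y of cradle_grey in the frame of filling_rack between -0.094 and -0.074 m and y of syringe_brown in the frame of dispensing_rack between 0.071 and 0.097 m)) and x of syringe_yellow in the frame of dispensing_rack between 0.043 and 0.073 m and z of syringe_yellow in the frame of dispensing_rack between 0.023 and 0.045 m and angle between syringe_yellow's own y axis and vertical between 1.4708 and 1.6708 rad and y of dispensing_rack in the frame of syringe_yellow below -0.025 m and ((y of cradle_blue in the frame of filling_rack between 0.074 and 0.094 m and y of syringe_yellow in the frame of dispensing_rack between -0.097 and -0.071 m) or (y of cradle_blue in the frame of filling_rack between 0.018 and 0.038 m and y of syringe_yellow in the frame of dispensing_rack between -0.041 and -0.015 m) or (y of cradle_blue in the frame of filling_rack between -0.038 and -0.018 m and y of syringe_yellow in the frame of dispensing_rack between 0.015 and 0.041 m) or (y of cradle_blue in the frame of filling_rack between -0.094 and -0.074 m and y of syringe_yellow in the frame of dispensing_rack between 0.071 and 0.097 m)) and x of syringe_banded in the frame of dispensing_rack between 0.043 and 0.073 m and z of syringe_banded in the frame of dispensing_rack between 0.023 and 0.045 m and angle between syringe_banded's own y axis and vertical between 1.4708 and 1.6708 rad and y of dispensing_rack in the frame of syringe_banded below -0.025 m and ((y of cradle_green in the frame of filling_rack between 0.074 and 0.094 m and y of syringe_banded in the frame of dispensing_rack between -0.097 and -0.071 m) or (y of cradle_green in the frame of filling_rack between 0.018 and 0.038 m and y of syringe_banded in the frame of dispensing_rack between -0.041 and -0.015 m) or (y of cradle_green in the frame of filling_rack between -0.038 and -0.018 m and y of syringe_banded in the frame of dispensing_rack between 0.015 and 0.041 m) or (y of cradle_green in the frame of filling_rack between -0.094 and -0.074 m and y of syringe_banded in the frame of dispensing_rack between 0.071 and 0.097 m))); the robot touches nothing.
It also fails if it takes over 106 s, if anything falls off the work surface, if the arm or the gripper's body presses on something with over 40 N, if the wrist force passes 120 N, or if a joint passes its speed limit or range.

## Working session

There is one attempt and no reset: what is moved stays moved. The work goes in short steps, Python scripts to look and compute and a shell command to move; the robot and the scene stay as the last step left them, time stands still between calls to the robot, and variables do not carry over. Pictures are saved under pics/ and viewed, at most 14 in all, crops included, and the job is handed in when it is done.

```bash
mkdir -p pics; ls; python3 - <<'E'
from station import *
import cv2
s=read_state(); print(s)
for n in ("top","side"):
    im=get_image(n); cv2.imwrite(f"pics/{n}0.png",im["color"][:,:,::-1]); print(n,im["fx"],im["fy"],im["cx"],im["cy"],im["T"])
E
```

```text
pics
{'time_s': 0.0, 'qpos': array([-8.59875655e-01,  3.59392396e-01,  1.11097037e-02, -3.65725983e-04,
       -1.22411360e+00, -2.88101526e-01]), 'qvel': array([ 0.00033538,  0.00083073,  0.00121377,  0.00104271, -0.00086699,
        0.00018201]), 'tau': array([-3.10147028e-03, -5.83316052e+01,  2.93397135e+01,  6.93627477e+00,
       -6.18961989e-03,  5.29192732e-06]), 'tcp_pos': array([ 0.27676596, -0.61513036,  0.22427945]), 'eef_rot': array([-2.09777344e-01,  9.77748841e-01,  7.84593517e-04, -2.32262223e-04]), 'force': array([ 0.29163576, -0.43992228,  0.3357567 ]), 'wrist_torque': array([ 0.00404378, -0.0021923 , -0.05087314]), 'finger_force': 0.0, 'width': 0.08526259899574573}
top 399.39676542285423 399.39676542285423 322.04864312658304 201.736215851117 [[-0.01411088 -0.98634681  0.16407573  0.33076433]
 [-0.9994594   0.0090403  -0.0316097   0.01149904]
 [ 0.02969483 -0.16443307 -0.98594117  0.94371528]
 [ 0.          0.          0.          1.        ]]
side 491.3176982853174 491.3176982853174 317.6361326550198 202.58558009589018 [[ 0.84494054 -0.20857793  0.49251469  0.0139627 ]
 [-0.5345429  -0.36101922  0.76415248 -0.74468694]
 [ 0.01842193 -0.90893364 -0.41653363  0.45393928]
 [ 0.          0.          0.          1.        ]]
```

View pics/top0.png

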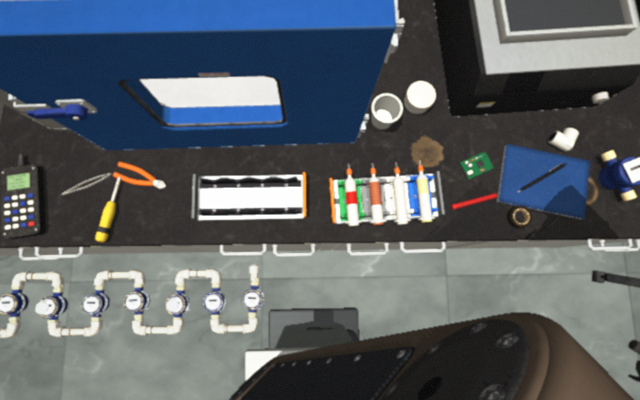

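View pics/side0.png

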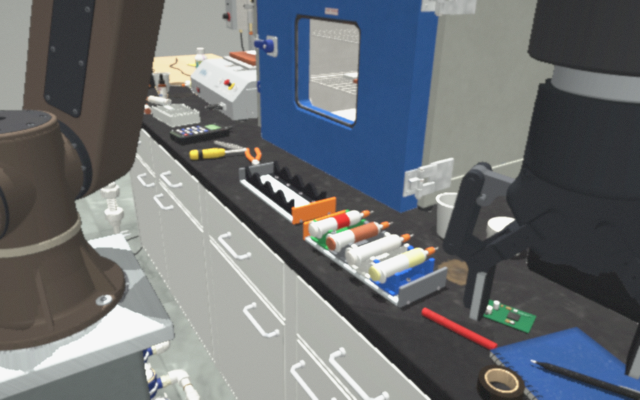

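The top view shows the dispensing rack at px (195–308, 173–220) with its orange plate on the right (306, 195). The filling rack is at (330–442, 178–222), orange plate on its left (335). From the orange end the syringes are banded (351,195), brown (376,195), clear (400,195) and yellow (423,195). In the side view the racks run from (245,175) to (440,290).

```bash
cat > h.py <<'E'
import numpy as np, cv2
from station import *
def ray(im,p):
    T=np.array(im["T"]); d=T[:3,:3]@[(p[0]-im["cx"])/im["fx"],(p[1]-im["cy"])/im["fy"],1]
    return T[:3,3],d/np.linalg.norm(d)
def onz(im,p,z):
    o,d=ray(im,p); return o+d*(z-o[2])/d[2]
def tri(i1,p1,i2,p2):
    o1,d1=ray(i1,p1);o2,d2=ray(i2,p2)
    s=np.linalg.lstsq(np.c_[d1,-d2],o2-o1,rcond=None)[0]
    a,b=o1+s[0]*d1,o2+s[1]*d2
    return (a+b)/2,np.linalg.norm(a-b)
def proj(im,P):
    T=np.array(im["T"]); c=T[:3,:3].T@(np.array(P)-T[:3,3])
    return np.array([im["fx"]*c[0]/c[2]+im["cx"],im["fy"]*c[1]/c[2]+im["cy"]])
def save(im,name,x0,y0,x1,y1,k):
    cv2.imwrite(name,cv2.resize(im["color"][y0:y1,x0:x1,::-1],None,fx=k,fy=k,interpolation=cv2.INTER_CUBIC))
E
python3 - <<'E'
from h import *
t=get_image("top"); s=get_image("side")
save(t,"pics/t1.png",185,155,455,235,2.96); save(s,"pics/s1.png",230,150,460,310,3.4)
for n,i in(("t",t),("s",s)):
    h=cv2.cvtColor(i["color"],cv2.COLOR_RGB2HSV)
    m=cv2.inRange(h,(3,170,150),(18,255,255))
    k,_,st,ce=cv2.connectedComponentsWithStats(m)
    for a,c in zip(st[1:],ce[1:]):
        if a[4]>6: print(n,a,c.round(1), onz(i,c,.05).round(3))
E
```

```text
t [113 162  42  24 422] [134.3 174.9] [0.545 0.407 0.05 ]
t [418 166   6   5  24] [420.1 167.9] [ 0.557 -0.246  0.05 ]
t [347 169   5   5  24] [348.9 171.1] [ 0.551 -0.08   0.05 ]
t [371 168   5   6  22] [372.8 170.5] [ 0.552 -0.135  0.05 ]
t [394 168   6   5  24] [396.6 170. ] [ 0.552 -0.191  0.05 ]
t [302 172   5  45  87] [304.5 192. ] [0.502 0.023 0.05 ]
t [329 178   6  45 109] [331.5 198.9] [ 0.486 -0.039  0.05 ]
t [355 192   2  11  11] [355.8 197. ] [ 0.49  -0.094  0.05 ]
s [246 155   5   6  11] [248.5 157.6] [0.486 0.304 0.05 ]
s [258 155   3   5   8] [259.2 157. ] [0.511 0.296 0.05 ]
s [292 197  53  40 795] [315.2 211.8] [ 0.465 -0.037  0.05 ]
s [365 212   4   4  11] [366.4 213.6] [ 0.545 -0.092  0.05 ]
s [384 224   4   4  10] [385.4 225.3] [ 0.545 -0.148  0.05 ]
s [405 236   4   4  13] [406.5 237.6] [ 0.547 -0.202  0.05 ]
s [430 250   4   4  11] [431.1 251.2] [ 0.55  -0.258  0.05 ]
```

View pics/t1.png

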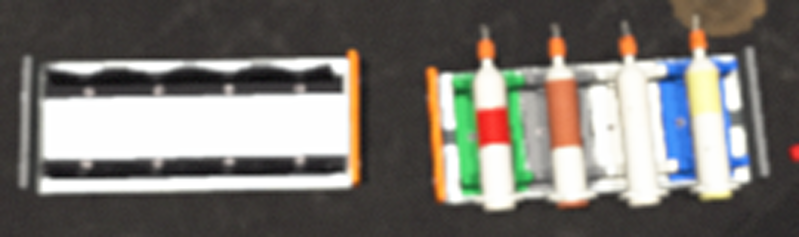

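View pics/s1.png

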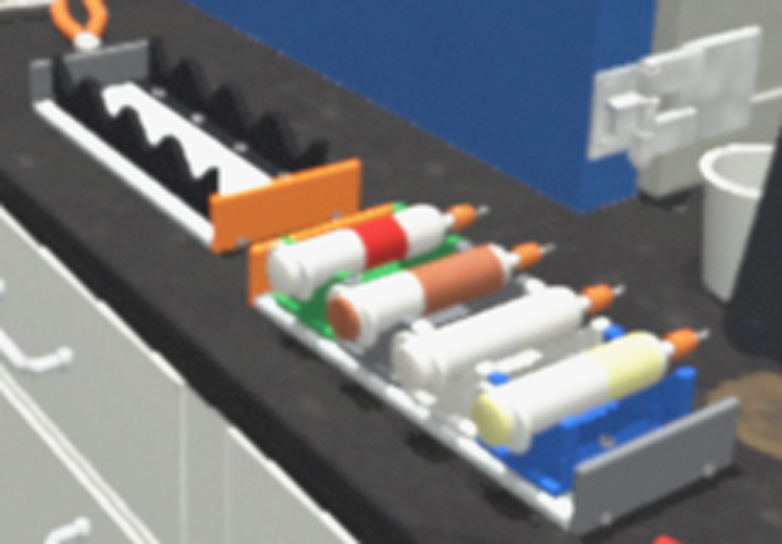

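The crops show the plate edges, the four nozzles and the comb bolts clearly. I'll triangulate all of these now.

```bash
cat > m.py <<'E'
from h import *
t=get_image("top"); s=get_image("side")
T=lambda u,v:(185+(u+.5)/2.96-.5,155+(v+.5)/2.96-.5); S=lambda u,v:(230+(u+.5)/3.4-.5,150+(v+.5)/3.4-.5)
c={"D or far":((352,51),(358,161)),"D or near":((357,184),(212,196)),"D gr far":((27,57),(147,40)),"D gr near":((22,186),(34,63)),
"F or near":((440,200),(250,245)),"F gr far":((750,48),(738,402)),"F gr near":((766,175),(577,470))}
for k,(a,b) in c.items():
    P,e=tri(t,T(*a),s,S(*b)); print(k,P.round(4),round(e,4))
n=[]
for k,a,b in(("band",(348.9,171.1),(366.4,213.6)),("brown",(372.8,170.5),(385.4,225.3)),("clear",(396.6,170),(406.5,237.6)),("yellow",(420.1,167.9),(431.1,251.2))):
    P,e=tri(t,a,s,b); n.append(P); print(k,P.round(4),round(e,4))
n=np.array(n); v=n[0]-n[-1]; yf=np.arctan2(-v[0],v[1]); print("yawF nozzles",yf)
# barrel centre rows in the top image: pixels not dark between nozzle and rear, axis line by mid of bright run at rows
for d,(a,b) in {"far":((88,91),(299,88)),"near":((88,163),(298,162))}.items():
    print(d,[onz(t,T(*p),.02).round(4) for p in(a,b)])
g=cv2.cvtColor(t["color"],cv2.COLOR_RGB2HSV)
E
python3 m.py
```

```text
D or far [0.5523 0.0244 0.0377] 0.0001
D or near [0.447  0.0211 0.0401] 0.0008
D gr far [0.5449 0.279  0.0383] 0.0092
D gr near [0.4488 0.2767 0.0384] 0.0018
F or near [ 0.4343 -0.0428  0.0394] 0.0014
F gr far [ 0.5533 -0.2923  0.0356] 0.0004
F gr near [ 0.4503 -0.2976  0.0369] 0.0012
band [ 0.5527 -0.0811  0.0433] 0.0014
brown [ 0.5539 -0.137   0.0426] 0.0012
clear [ 0.5549 -0.1929  0.043 ] 0.0019
yellow [ 0.5597 -0.2486  0.0422] 0.0018
yawF nozzles 0.04147050461382004
far [array([0.5256, 0.2336, 0.02  ]), array([0.5267, 0.067 , 0.02  ])]
near [array([0.468 , 0.2319, 0.02  ]), array([0.4672, 0.0678, 0.02  ])]
```

```bash
cat >> m.py <<'E'
print("----")
r={"band":((484,27),(498,208)),"brown":((555,27),(573,205)),"clear":((625,25),(645,203)),"yellow":((695,20),(713,198))}
for k,(a,b) in r.items():
    A=onz(t,T(*a),.042);B=onz(t,T(*b),.042);d=A-B
    print(k,"mid",((A+B)/2).round(4),"len",np.linalg.norm(d).round(4),"yaw",np.arctan2(d[1],d[0]).round(3),"grip",(B+A)[:2]/2-.008*d[:2]/np.linalg.norm(d))
# bolts of the combs across views
for a,b in(((158,91),(240,118)),((88,91),(190,94))): print(tri(t,T(*a),s,S(*b)))
# rack base near edge, z=.008 (white)
for n,p in(("D",[(40,192),(352,188)]),("F",[(440,203),(745,184)])):
    P=[onz(t,T(*q),.008) for q in p]; v=P[0]-P[1]; print(n,P,np.arctan2(-v[0],v[1]))
save(t,"pics/t2.png",190,160,315,230,6.4); save(s,"pics/s2.png",232,155,345,230,7)
E
python3 m.py | sed -n '/---/,$p'
```

```text
----
band mid [ 0.4983 -0.0832  0.042 ] len 0.1434 yaw 0.05 grip [ 0.49033938 -0.08363841]
brown mid [ 0.499  -0.1403  0.042 ] len 0.1415 yaw 0.064 grip [ 0.49101375 -0.14080093]
clear mid [ 0.5001 -0.196   0.042 ] len 0.1418 yaw 0.065 grip [ 0.49212795 -0.19656147]
yellow mid [ 0.5036 -0.2506  0.042 ] len 0.1421 yaw 0.044 grip [ 0.49564431 -0.25095742]
(array([0.53934195, 0.17316047, 0.01387733]), np.float64(0.02878715984790539))
(array([0.53659888, 0.23086112, 0.01268437]), np.float64(0.02096456886750854))
D [array([0.44697225, 0.27169312, 0.008     ]), array([0.44758938, 0.02557997, 0.008     ])] 0.0025074810444402937
F [array([ 0.43483368, -0.04434706,  0.008     ]), array([ 0.44754025, -0.29035402,  0.008     ])] 0.0516054192429682
```

```bash
ls pics
```

```text
s1.png
s2.png
side0.png
t1.png
t2.png
top0.png
```

View pics/t2.png

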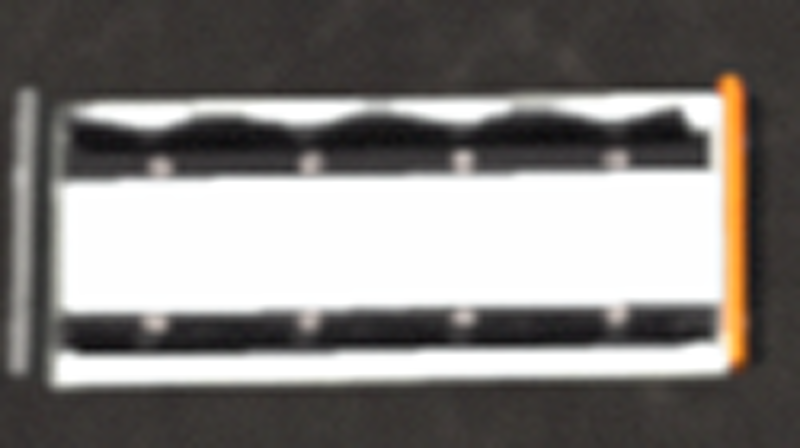

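View pics/s2.png

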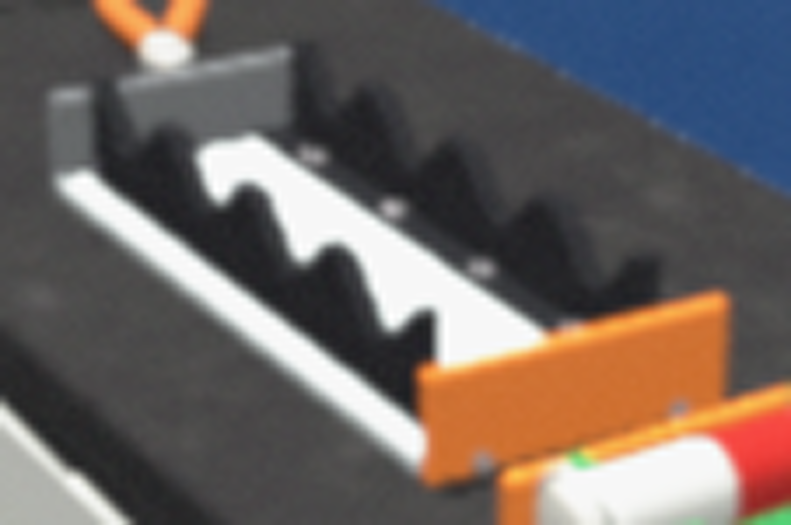

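Top crop: comb bolts at the four places are at far (160,165)…(616,158) and near (153,323)…(616,316). In the side crop the far bolts are at (314,154), (393,208), (482,267), (570,325). The plate top corners are at (50,92)/(290,48) for grey and (418,370)/(727,293) for orange.

```bash
cat > m2.py <<'E'
from h import *
t=get_image("top"); s=get_image("side")
T=lambda u,v:(190+(u+.5)/6.4-.5,160+(v+.5)/6.4-.5); S=lambda u,v:(232+(u+.5)/7-.5,155+(v+.5)/7-.5)
for a,b in zip([(160,165),(311,162),(463,160),(616,158)],[(314,154),(393,208),(482,267),(570,325)]):
    P,e=tri(t,T(*a),s,S(*b)); print("far bolt",P.round(4),round(e,4))
z=.022
f=np.array([onz(t,T(*p),z) for p in[(160,165),(311,162),(463,160),(616,158)]]); n=np.array([onz(t,T(*p),z) for p in[(153,323),(309,320),(463,318),(616,316)]])
print("mid y of far/near bolts",((f+n)/2).round(4).tolist(), "yaw cols",np.arctan2((f-n)[:,1],(f-n)[:,0]).round(3))
for k,a,b in(("or far",(731,76),(727,293)),("or near",(737,368),(420,370)),("gr far",(28,90),(288,48)),("gr near",(18,374),(52,92))):
    P,e=tri(t,T(*a),s,S(*b)); print(k,P.round(4),round(e,4))
b=[onz(t,T(*p),.008) for p in[(52,387),(725,375),(60,105),(720,94)]]; print("base corners",np.round(b,4).tolist())
E
python3 m2.py
```

```text
far bolt [0.526  0.2342 0.0166] 0.0009
far bolt [0.5266 0.1793 0.0162] 0.0013
far bolt [0.5274 0.1234 0.0156] 0.0004
far bolt [0.5266 0.0673 0.0177] 0.002
mid y of far/near bolts [[0.4961, 0.2331, 0.022], [0.4967, 0.1777, 0.022], [0.497, 0.1222, 0.022], [0.4972, 0.0665, 0.022]] yaw cols [-0.013  0.008  0.011  0.001]
or far [0.5531 0.0239 0.0391] 0.0002
or near [0.4466 0.0223 0.0394] 0.001
gr far [0.545  0.2788 0.0383] 0.0103
gr near [0.4471 0.2756 0.0403] 0.0011
base corners [[0.4458, 0.2728, 0.008], [0.4476, 0.0273, 0.008], [0.5513, 0.2737, 0.008], [0.5538, 0.0285, 0.008]]
```

```bash
cat > plan.py <<'E'
# usage: plan.py x y z yaw : remaining turn (units of 5 deg), then shift in units of 50 mm along tool axes (after the turn)
import sys,numpy as np
from scipy.spatial.transform import Rotation as R
from station import *
x,y,z,yaw=map(float,sys.argv[1:5]); s=read_state()
c,n=np.cos(yaw),np.sin(yaw)
G=np.array([[-c,-n,0],[-n,c,0],[0,0,-1]]).T; G=np.c_[[-c,-n,0],[-n,c,0],[0,0,-1]]
r=R.from_quat(s["eef_rot"]).inv()*R.from_matrix(G)
print("turn",(np.degrees(r.as_rotvec())/5).round(2),"shift",(G.T@(np.array([x,y,z])-s["tcp_pos"])/.05).round(2),"t",s["time_s"],"w",round(s["width"],4),"F",s["force"].round(1))
E
python3 plan.py .496 -.2516 .15 .05
```

```text
turn [0.   0.   4.27] shift [-4.74  7.05  1.5 ] t 0.5 w 0.0854 F [-0.5  0.3  0.3]
```

```bash
python3 -m crank '[0,0,0,0,0,0.85,0, 0,0,0,0,0,0.85,0, 0,0,0,0,0,0.85,0, 0,0,0,0,0,0.85,0, 0,0,0,0,0,0.85,0, -0.4,0.6,0,0,0,0,0, -0.4,0.6,0,0,0,0,0, -0.4,0.6,0,0,0,0,0, -0.4,0.6,0,0,0,0,0, -0.4,0.6,0,0,0,0,0, -0.4,0.6,0,0,0,0,0, -0.4,0.6,0,0,0,0,0, -0.4,0.6,0,0,0,0,0, -0.4,0.6,0,0,0,0,0, -0.4,0.6,0.2,0,0,0,0, -0.4,0.6,0.4,0,0,0,0, -0.3,0.4,0.4,0,0,0,0, 0,0,0.4,0,0,0,0, 0,0,0.1,0,0,0,0, 0,0,0,0,0,0,0]'; python3 plan.py .496 -.2516 .046 .05
```

```text
time_s: 2.5
tcp_pos: [0.493, -0.2539, 0.1498]
eef_rot: [-0.026, 1.0, 0.0, -0.001]
force: [-0.1, -0.4, 0.4]
width: 0.043
finger_force: 0.0
turn [ 0.   -0.02  0.02] shift [-0.06  0.04  2.08] t 2.5 w 0.043 F [-0.1 -0.4  0.4]
```

```bash
python3 -m crank '[-0.06,0.05,0.3,0,0,0,0, 0,0,0.5,0,0,0,0, 0,0,0.4,0,0,0,0, 0,0,0,0,0,0,0]'; python3 plan.py .496 -.2516 .046 .05; python3 - <<'E'
from h import *
t=get_image("top"); s=get_image("side")
a=cv2.resize(t["color"][130:240,340:500],None,fx=3.4,fy=3.4,interpolation=cv2.INTER_CUBIC)[:,:400]
a=cv2.resize(t["color"][150:235,345:460],(400,296),interpolation=cv2.INTER_CUBIC)
b=cv2.resize(s["color"][180:310,330:480],(400,347),interpolation=cv2.INTER_CUBIC)
o=np.zeros((347,800,3),np.uint8); o[:296,:400]=a; o[:,400:]=b
cv2.imwrite("pics/c1.png",o[:,:,::-1])
E
```

```text
time_s: 2.9
tcp_pos: [0.4949, -0.2516, 0.089]
eef_rot: [-0.025, 1.0, 0.0, -0.001]
force: [-0.7, -0.6, 0.3]
width: 0.0423
finger_force: 0.0
turn [ 0.01 -0.03  0.01] shift [-0.02 -0.    0.86] t 2.9 w 0.0423 F [-0.7 -0.6  0.3]
```

View pics/c1.png

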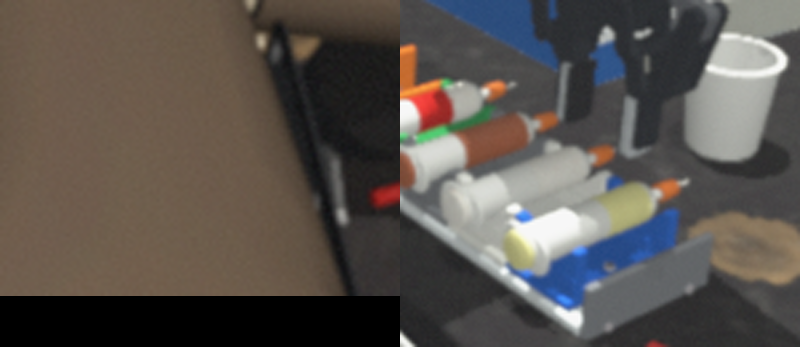

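The arm hides the top view. The side crop shows both fingertips above the yellow barrel, at about side px (416,236) and (395,224). I'll check them against the projected tool pose.

```bash
python3 - <<'E'
from h import *
s=get_image("side")
for d in(-.021,.021):
  for z in (.067,.073,.08): print(d,z,proj(s,[.495,-.2516+d,z]).round(1))
for x in(.49,.56): print("axis",proj(s,[x,-.2516+(x-.49)*.05,.042]).round(1))
E
```

```text
-0.021 0.067 [412.8 255. ]
-0.021 0.073 [413.2 251.6]
-0.021 0.08 [413.6 247.7]
0.021 0.067 [395.  243.4]
0.021 0.073 [395.3 240.2]
0.021 0.08 [395.7 236.3]
axis [399.9 263.5]
axis [430.5 251.3]
```

```bash
python3 - <<'E'
from h import *
s=get_image("side"); st=read_state(); print(st["tcp_pos"],st["time_s"])
import numpy as np
y=np.array([-.41,.912,0])
for sg in(-1,1):
  for d in(.022,.009,-.01): print("start",sg,d,proj(s,np.array([.277,-.616,.225-d])+sg*.0425*y).round(1))
save(s,"pics/s3.png",350,160,470,280,5)
E
```

```text
[ 0.49732713 -0.25179515  0.09193521] 3.1
start -1 0.022 [608.4 419. ]
start -1 0.009 [613.9 403.8]
start -1 -0.01 [622.4 380.7]
start 1 0.022 [475.3 364.4]
start 1 0.009 [478.1 350.2]
start 1 -0.01 [482.3 328.7]
```

View pics/s3.png

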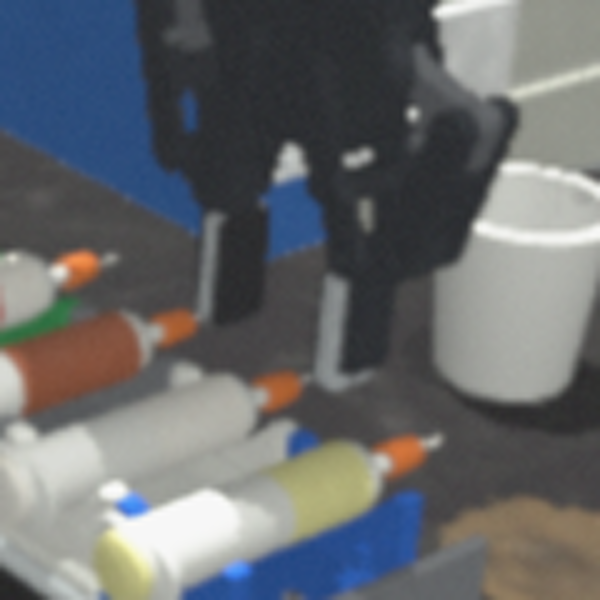

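Both fingertips (near (419,236), far (395,224) in full-image px) sit about 16 px, or 28 mm, higher than the TCP reading predicts. I'll go down a safe step and look again before trusting the height.

```bash
python3 -m crank '[0,0,0.2,0,0,0,0, 0,0,0.2,0,0,0,0, 0,0,0,0,0,0,0, 0,0,0,0,0,0,0]'; python3 - <<'E'
from h import *
P=[]
for i in range(4):
    s=get_image("side"); P.append(read_state()["tcp_pos"])
print(np.round(P,4))
save(s,"pics/s4.png",350,160,470,280,5)
E
```

```text
time_s: 3.5
tcp_pos: [0.496, -0.2512, 0.0697]
eef_rot: [-0.026, 1.0, 0.0, -0.001]
force: [0.4, 0.1, 0.6]
width: 0.0426
finger_force: 0.0
[[ 0.4963 -0.2512  0.0701]
 [ 0.4965 -0.2512  0.0703]
 [ 0.4965 -0.2512  0.0704]
 [ 0.4965 -0.2512  0.0704]]
```

View pics/s4.png

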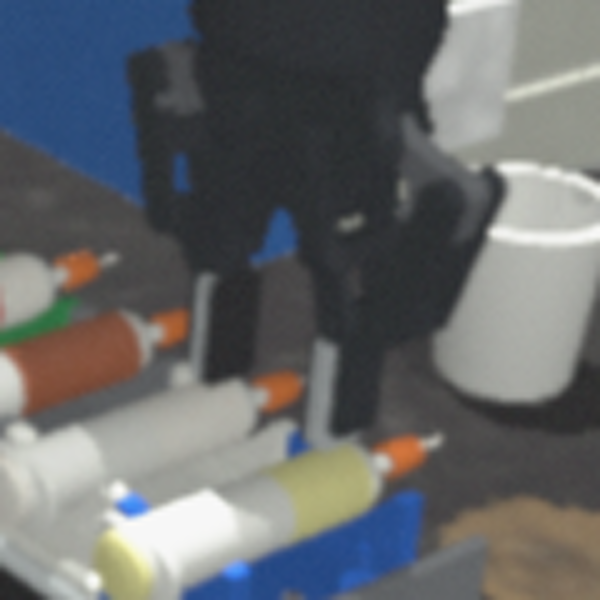

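The near fingertip is now at full-image px (414,248) and the far one at (389,236). A pure height error and a sideways error both still fit, so I'll test the two against the start picture.

```bash
python3 - <<'E'
from h import *
s=get_image("side")
a=np.array([-.41,.912,0])
for n,o in(("A",[0,0,.027]),("B",[.044,.034,0]),("0",[0,0,0])):
    c=np.array([.277,-.616,.225])+o
    print(n,"start tips",[proj(s,c+[0,0,-.009]+sg*.0425*a).round(0).tolist() for sg in(1,-1)],"axis z+.05..+.2",[proj(s,c+[0,0,h]).round(0).tolist() for h in(.05,.1,.2)])
    c=np.array([.4965,-.2512,.0703])+o
    print("  now axis",[proj(s,c+[0,0,h]).round(0).tolist() for h in(0,.05,.1,.2)], "tips",[proj(s,c+[0,sg*.021,-.015]).round(0).tolist() for sg in(1,-1)])
save(s,"pics/s5.png",300,0,520,300,2)
i=cv2.imread("pics/side0.png")[40:340,420:640]; j=cv2.imread("pics/s5.png")
cv2.imwrite("pics/c2.png",np.hstack([cv2.resize(i,(440,600)),j])[:, :800] if False else cv2.resize(np.hstack([cv2.resize(i,(440,600)),j]),(800,545)))
E
```

```text
A start tips [[484.0, 319.0], [626.0, 371.0]] axis z+.05..+.2 [[572.0, 265.0], [593.0, 187.0], [647.0, -11.0]]
  now axis [[406.0, 232.0], [409.0, 203.0], [412.0, 172.0], [420.0, 104.0]] tips [[396.0, 235.0], [414.0, 246.0]]
B start tips [[482.0, 306.0], [600.0, 347.0]] axis z+.05..+.2 [[555.0, 259.0], [571.0, 194.0], [611.0, 38.0]]
  now axis [[411.0, 232.0], [414.0, 204.0], [417.0, 176.0], [424.0, 114.0]] tips [[402.0, 234.0], [419.0, 245.0]]
0 start tips [[478.0, 350.0], [614.0, 404.0]] axis z+.05..+.2 [[562.0, 302.0], [581.0, 230.0], [631.0, 49.0]]
  now axis [[404.0, 247.0], [407.0, 219.0], [411.0, 189.0], [418.0, 123.0]] tips [[395.0, 249.0], [413.0, 261.0]]
```

View pics/c2.png

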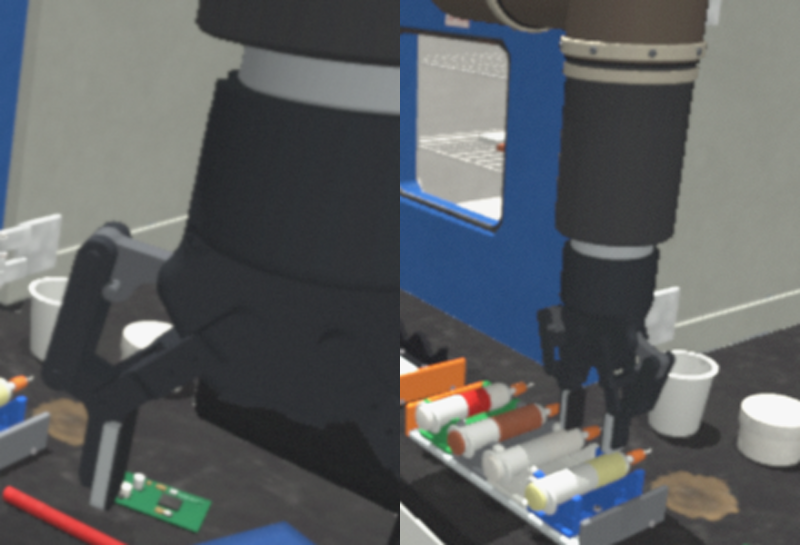

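The left half is the start picture. Its pad tip at about (476,319) and wrist ring edge at 554 match hypothesis A: the sideways pose is correct and the fingertips sit about 27 mm higher than stated. I'll make one pixel check for the second finger.

```bash
python3 - <<'E'
import cv2
i=cv2.imread("pics/side0.png")
for r in range(280,400,10): print(r,i[r,590:640:7].tolist())
E
```

```text
280 [[38, 39, 37], [41, 38, 37], [40, 38, 38], [39, 37, 37], [41, 39, 39], [55, 53, 50], [55, 52, 50], [55, 51, 51]]
290 [[39, 39, 37], [39, 37, 36], [38, 36, 36], [39, 38, 34], [39, 37, 36], [40, 38, 40], [53, 50, 45], [50, 48, 46]]
300 [[66, 64, 65], [33, 32, 28], [37, 34, 36], [37, 37, 35], [37, 39, 37], [39, 37, 37], [38, 37, 36], [51, 48, 46]]
310 [[72, 74, 74], [70, 72, 71], [72, 74, 75], [71, 71, 71], [36, 36, 36], [38, 37, 37], [40, 39, 39], [43, 38, 39]]
320 [[69, 70, 71], [69, 69, 71], [71, 71, 73], [73, 74, 75], [76, 76, 78], [74, 75, 76], [51, 52, 50], [37, 37, 36]]
330 [[71, 68, 72], [69, 68, 70], [72, 73, 73], [72, 73, 73], [73, 71, 73], [73, 72, 74], [68, 69, 69], [37, 35, 35]]
340 [[149, 94, 60], [72, 71, 70], [74, 74, 75], [71, 68, 70], [71, 71, 71], [72, 72, 73], [54, 54, 54], [49, 47, 45]]
350 [[171, 106, 69], [170, 106, 68], [145, 92, 62], [73, 73, 74], [72, 72, 72], [70, 69, 69], [36, 35, 34], [144, 144, 139]]
360 [[168, 104, 67], [169, 105, 66], [168, 104, 66], [166, 108, 74], [130, 86, 61], [75, 75, 76], [50, 50, 49], [147, 146, 142]]
370 [[168, 104, 65], [168, 104, 65], [170, 106, 70], [169, 106, 66], [166, 104, 65], [94, 61, 45], [144, 144, 140], [144, 145, 141]]
380 [[49, 48, 49], [63, 57, 57], [157, 99, 66], [169, 104, 65], [166, 105, 67], [167, 103, 65], [168, 104, 66], [155, 97, 63]]
390 [[166, 104, 66], [133, 85, 53], [75, 51, 35], [42, 38, 35], [52, 52, 52], [55, 56, 54], [132, 129, 124], [166, 112, 82]]
```

The second finger is there, at about (635,374), close to A's (626,371). I'll continue down by vision and force in small steps, starting with a depth that is safe under either reading.

```bash
python3 -m crank '[0,0,0.15,0,0,0,0, 0,0,0.15,0,0,0,0, 0,0,0.15,0,0,0,0, 0,0,0.05,0,0,0,0, 0,0,0,0,0,0,0]'; python3 - <<'E'
from h import *
s=get_image("side")
print(read_state()["tcp_pos"])
save(s,"pics/s6.png",350,180,470,300,5)
c=read_state()["tcp_pos"]
for n,o in(("A",.027),("0",0)): print(n,[[round(float(v),1) for v in proj(s,c+[-.011,sg*.021,o-.015])] for sg in(1,-1)])
E
```

```text
time_s: 4.25
tcp_pos: [0.4959, -0.2511, 0.0444]
eef_rot: [-0.026, 1.0, 0.0, -0.001]
force: [0.3, -0.4, 0.1]
width: 0.0428
finger_force: 0.0
[ 0.49614967 -0.25116993  0.04483778]
A [[389.6, 250.4], [407.2, 262.2]]
0 [[388.3, 264.7], [405.5, 277.0]]
```

View pics/s6.png

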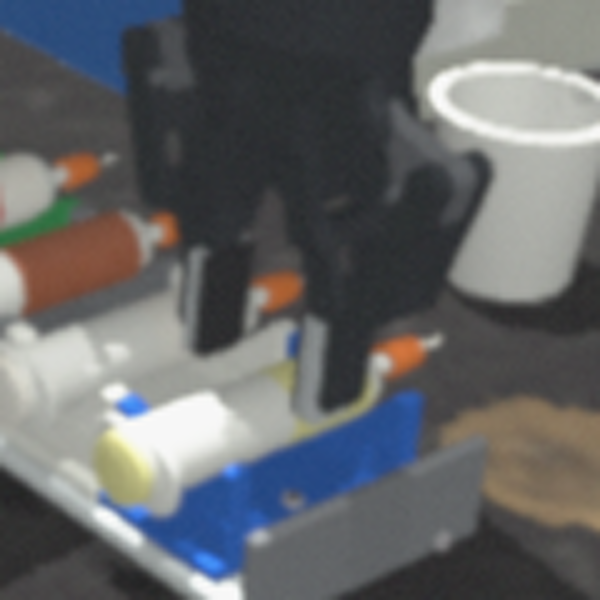

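Contrary to the stated reading, A is right: the near fingertip at full-image px (413,263) is in front of the yellow barrel and still about 15 mm above its axis. I'll go down a further 30 mm, watching the force.

```bash
python3 -m crank '[0,0,0.15,0,0,0,0, 0,0,0.15,0,0,0,0, 0,0,0.15,0,0,0,0, 0,0,0.15,0,0,0,0, 0,0,0,0,0,0,0]'; python3 - <<'E'
from h import *
s=get_image("side")
save(s,"pics/s7.png",350,180,470,300,5)
E
```

```text
time_s: 4.8
tcp_pos: [0.4954, -0.251, 0.0138]
eef_rot: [-0.026, 1.0, 0.0, -0.001]
force: [0.2, 0.9, 0.1]
width: 0.0426
finger_force: 0.0
```

View pics/s7.png

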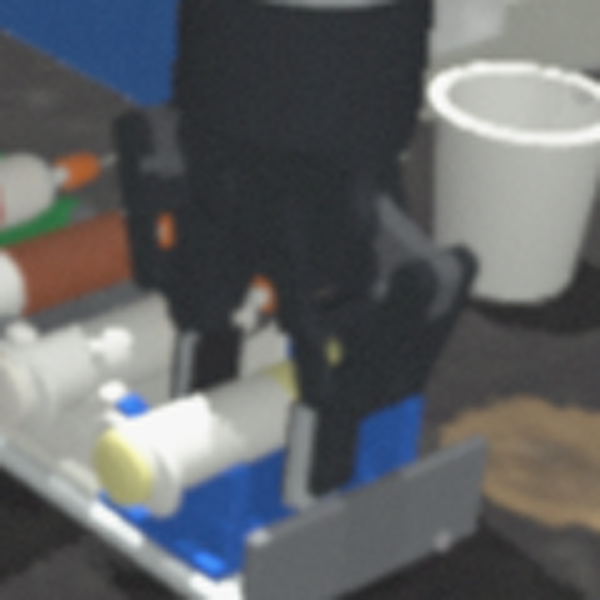

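The pads straddle the yellow barrel, with the near tip at crop (315,500) between barrel and end plate, and no force shows. Next I close and lift.

```bash
python3 -m crank '[0,0,0,0,0,0,-1, 0,0,0,0,0,0,-1, 0,0,0,0,0,0,-1, 0,0,0,0,0,0,-1, 0,0,0,0,0,0,-1]' && python3 -m crank '[0,0,-0.2,0,0,0,-1, 0,0,-0.4,0,0,0,-1, 0,0,-0.6,0,0,0,-1, 0,0,-0.6,0,0,0,-1, 0,0,-0.2,0,0,0,-1, 0,0,0,0,0,0,-1]'; python3 plan.py .4963 .2345 .0138 .008
```

```text
time_s: 5.35
tcp_pos: [0.4967, -0.252, 0.016]
eef_rot: [-0.026, 1.0, -0.001, 0.001]
force: [-0.7, -4.7, 0.8]
width: 0.0235
finger_force: 58.6
time_s: 5.95
tcp_pos: [0.4975, -0.2512, 0.1175]
eef_rot: [-0.026, 1.0, -0.0, 0.002]
force: [0.4, 0.1, -1.0]
width: 0.0234
finger_force: 58.7
turn [-0.01  0.05  0.51] shift [-0.05  9.71  2.07] t 5.95 w 0.0234 F [ 0.4  0.1 -1. ]
```

```bash
python3 -m crank '[0,0,0,0,0,0.25,-1, 0,0.2,0,0,0,0.25,-1, 0,0.5,0,0,0,0,-1, 0,0.7,0,0,0,0,-1, 0,0.7,0,0,0,0,-1, 0,0.7,0,0,0,0,-1, 0,0.7,0,0,0,0,-1, 0,0.7,0,0,0,0,-1, 0,0.7,0,0,0,0,-1, 0,0.7,0,0,0,0,-1, 0,0.7,0,0,0,0,-1, 0,0.7,0,0,0,0,-1, 0,0.7,0,0,0,0,-1, 0,0.7,0,0,0,0,-1, 0,0.7,0,0,0,0,-1, 0,0.5,0,0,0,0,-1, 0,0.1,0,0,0,0,-1, 0,0,0,0,0,0,-1]'; python3 plan.py .4963 .2345 .016 .008
```

```text
time_s: 7.75
tcp_pos: [0.4912, 0.2339, 0.1136]
eef_rot: [-0.004, 1.0, -0.001, -0.001]
force: [0.5, -0.2, -0.3]
width: 0.0231
finger_force: 58.9
turn [-0.02 -0.03  0.01] shift [-0.1   0.01  1.95] t 7.75 w 0.0231 F [ 0.5 -0.2 -0.3]
```

```bash
python3 -m crank '[-0.1,0,0.4,0,0,0,-1, 0,0,0.5,0,0,0,-1, 0,0,0.4,0,0,0,-1, 0,0,0.2,0,0,0,-1, 0,0,0.2,0,0,0,-1, 0,0,0.1,0,0,0,-1, 0,0,0,0,0,0,-1]'; python3 plan.py .4963 .2345 .016 .008; python3 - <<'E'
from h import *
s=get_image("side")
save(s,"pics/s8.png",220,110,380,230,5)
for sgn,n in((-.065,"flange"),(.055,"nozzle")): print(n,proj(s,[.5043+sgn,.2345,.042]).round(1))
E
```

```text
time_s: 8.45
tcp_pos: [0.497, 0.2335, 0.0249]
eef_rot: [-0.004, 1.0, -0.0, -0.0]
force: [0.1, -0.5, -1.5]
width: 0.0233
finger_force: 58.9
turn [-0.01 -0.01 -0.  ] shift [0.01 0.02 0.18] t 8.45 w 0.0233 F [ 0.1 -0.5 -1.5]
flange [243.  173.1]
nozzle [288.6 164.2]
```

View pics/s8.png

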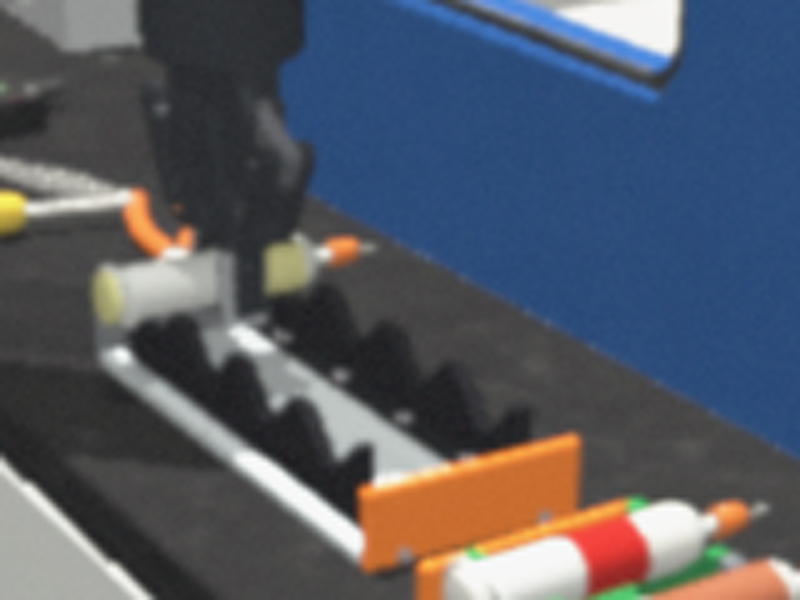

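The yellow nozzle is at full-image px (288.4,160), against (288.6,164) once seated, so it is aligned and about 9 mm high. I'll lower it, release and lift.

```bash
python3 -m crank '[0,0,0.1,0,0,0,-1, 0,0,0.05,0,0,0,-1, 0,0,0,0,0,0,-1, 0,0,0,0,0,0,-1]' && python3 -m crank '[0,0,0,0,0,0,0, 0,0,0,0,0,0,0, 0,0,0,0,0,0,0, 0,0,0,0,0,0,0, 0,0,-0.2,0,0,0,0, 0,0,-0.5,0,0,0,0, 0,0,-0.7,0,0,0,0, 0,0,-0.5,0,0,0,0, 0,0,-0.1,0,0,0,0, 0,0,0,0,0,0,0]'; python3 plan.py .493 -.1961 .0138 .05;  python3 - <<'E'
from h import *
s=get_image("side")
h=cv2.cvtColor(s["color"],cv2.COLOR_RGB2HSV)
m=cv2.inRange(h,(3,170,150),(18,255,255))
k,_,st,ce=cv2.connectedComponentsWithStats(m)
for a,c in zip(st[1:],ce[1:]):
    if a[4]>4: print(a,c.round(1))
E
```

```text
time_s: 8.9
tcp_pos: [0.4971, 0.2339, 0.0178]
eef_rot: [-0.004, 1.0, 0.0, 0.0]
force: [-0.2, 0.4, -0.8]
width: 0.0234
finger_force: 58.9
time_s: 9.9
tcp_pos: [0.4976, 0.2343, 0.1193]
eef_rot: [-0.004, 1.0, 0.001, 0.001]
force: [0.6, -0.7, -0.2]
width: 0.0425
finger_force: 0.0
turn [ 0.02  0.02 -0.48] shift [ 0.52 -8.59  2.11] t 9.9 w 0.0425 F [ 0.6 -0.7 -0.2]
[144  83   5   3   8] [146.   84.1]
[246 154   6   7  15] [248.3 157.2]
[258 155   3   4   6] [259.2 156.7]
[288 163   3   2   5] [288.8 163.4]
[292 197  53  40 813] [315.1 211.7]
[365 212   4   4  12] [366.5 213.5]
[384 224   4   4  11] [385.4 225.2]
[405 236   4   5  14] [406.4 237.8]
```

Yellow is home: nozzle at (288.8,163.4) against the expected (288.6,164.2). Next comes clear.

```bash
python3 -m crank '[0,0,0,0,0,-0.24,0, 0,-0.2,0,0,0,-0.24,0, 0,-0.5,0,0,0,0,0, 0.05,-0.7,0,0,0,0,0, 0.05,-0.7,0,0,0,0,0, 0.05,-0.7,0,0,0,0,0, 0.05,-0.7,0,0,0,0,0, 0.05,-0.7,0,0,0,0,0, 0.05,-0.7,0,0,0,0,0, 0.05,-0.7,0,0,0,0,0, 0.05,-0.7,0,0,0,0,0, 0.05,-0.7,0,0,0,0,0, 0.05,-0.7,0,0,0,0,0, 0.02,-0.6,0,0,0,0,0, 0,-0.3,0,0,0,0,0, 0,0,0,0,0,0,0, 0,0,0,0,0,0,0]'; python3 plan.py .493 -.1961 .0148 .05
```

```text
time_s: 11.65
tcp_pos: [0.4917, -0.197, 0.1166]
eef_rot: [-0.025, 1.0, 0.0, -0.001]
force: [-0.1, 0.1, -0.4]
width: 0.0427
finger_force: 0.0
turn [ 0.   -0.02 -0.  ] shift [-0.03  0.02  2.04] t 11.65 w 0.0427 F [-0.1  0.1 -0.4]
```

```bash
python3 -m crank '[-0.03,0.02,0.3,0,0,0,0, 0,0,0.5,0,0,0,0, 0,0,0.4,0,0,0,0, 0,0,0.2,0,0,0,0, 0,0,0.2,0,0,0,0, 0,0,0.2,0,0,0,0, 0,0,0.2,0,0,0,0, 0,0,0,0,0,0,0, 0,0,0,0,0,0,0]'; python3 plan.py .493 -.1961 .0148 .05
```

```text
time_s: 12.55
tcp_pos: [0.494, -0.1959, 0.0177]
eef_rot: [-0.025, 1.0, -0.0, -0.0]
force: [-0.1, -0.0, -0.1]
width: 0.0428
finger_force: 0.0
turn [-0. -0.  0.] shift [ 0.02 -0.    0.06] t 12.55 w 0.0428 F [-0.1 -0.  -0.1]
```

```bash
python3 -m crank '[0,0,0.05,0,0,0,0, 0,0,0,0,0,0,-1, 0,0,0,0,0,0,-1, 0,0,0,0,0,0,-1, 0,0,0,0,0,0,-1, 0,0,0,0,0,0,-1]' && python3 -m crank '[0,0,-0.2,0,0,0,-1, 0,0,-0.4,0,0,0,-1, 0,0,-0.6,0,0,0,-1, 0,0,-0.6,0,0,0,-1, 0,0,-0.2,0,0,0,-1, 0,0,0,0,0,0,-1]'; python3 plan.py .4968 .1785 .016 .008
```

```text
time_s: 13.15
tcp_pos: [0.4941, -0.1963, 0.0157]
eef_rot: [-0.025, 1.0, -0.0, 0.0]
force: [0.2, -4.8, 3.7]
width: 0.0232
finger_force: 58.7
time_s: 13.75
tcp_pos: [0.495, -0.1956, 0.1171]
eef_rot: [-0.025, 1.0, 0.0, 0.002]
force: [-0.3, 0.2, -1.6]
width: 0.0232
finger_force: 58.8
turn [0.   0.04 0.48] shift [-0.1   7.48  2.02] t 13.75 w 0.0232 F [-0.3  0.2 -1.6]
```

```bash
python3 -m crank '[0,0,0,0,0,0.24,-1, 0,0.2,0,0,0,0.24,-1, 0,0.5,0,0,0,0,-1, 0,0.7,0,0,0,0,-1, 0,0.7,0,0,0,0,-1, 0,0.7,0,0,0,0,-1, 0,0.7,0,0,0,0,-1, 0,0.7,0,0,0,0,-1, 0,0.7,0,0,0,0,-1, 0,0.7,0,0,0,0,-1, 0,0.7,0,0,0,0,-1, 0,0.7,0,0,0,0,-1, -0.05,0.4,0,0,0,0,-1, -0.05,0.1,0,0,0,0,-1, 0,0,0,0,0,0,-1, 0,0,0,0,0,0,-1]'; python3 plan.py .4968 .1785 .018 .008
```

```text
time_s: 15.35
tcp_pos: [0.4952, 0.1781, 0.1145]
eef_rot: [-0.004, 1.0, -0.0, -0.001]
force: [-0.6, -0.1, -0.5]
width: 0.0233
finger_force: 58.9
turn [-0.01 -0.02 -0.01] shift [-0.03  0.01  1.93] t 15.35 w 0.0233 F [-0.6 -0.1 -0.5]
```

```bash
python3 -m crank '[-0.03,0.01,0.3,0,0,0,-1, 0,0,0.5,0,0,0,-1, 0,0,0.4,0,0,0,-1, 0,0,0.3,0,0,0,-1, 0,0,0.2,0,0,0,-1, 0,0,0.15,0,0,0,-1, 0,0,0.05,0,0,0,-1, 0,0,0,0,0,0,-1, 0,0,0,0,0,0,-1]';python3 plan.py .4968 .1785 .018 .008
```

```text
time_s: 16.25
tcp_pos: [0.4975, 0.1799, 0.0208]
eef_rot: [-0.004, 1.0, 0.0, 0.0]
force: [0.3, -0.2, -0.5]
width: 0.0233
finger_force: 58.9
turn [0.01 0.01 0.  ] shift [ 0.01 -0.03  0.06] t 16.25 w 0.0233 F [ 0.3 -0.2 -0.5]
```

```bash
python3 -m crank '[0,-0.02,0.05,0,0,0,-1, 0,0,0,0,0,0,-1, 0,0,0,0,0,0,0, 0,0,0,0,0,0,0, 0,0,0,0,0,0,0, 0,0,0,0,0,0,0, 0,0,-0.2,0,0,0,0, 0,0,-0.5,0,0,0,0, 0,0,-0.7,0,0,0,0, 0,0,-0.5,0,0,0,0, 0,0,-0.1,0,0,0,0, 0,0,0,0,0,0,0]'; python3 plan.py .4915 -.1401 .0148 .05;  python3 - <<'E'
from h import *
s=get_image("side")
h=cv2.cvtColor(s["color"],cv2.COLOR_RGB2HSV)
m=cv2.inRange(h,(3,170,150),(18,255,255))
k,_,st,ce=cv2.connectedComponentsWithStats(m)
for a,c in zip(st[1:],ce[1:]):
    if a[4]>4 and a[0]>250: print(a,c.round(1))
for y in(.2345,.1785,.1225,.0665): print(proj(s,[.5593,y,.042]).round(1))
E
```

```text
time_s: 17.45
tcp_pos: [0.4976, 0.1791, 0.1193]
eef_rot: [-0.004, 1.0, 0.001, 0.001]
force: [-0.7, -0.6, -0.5]
width: 0.0427
finger_force: 0.0
turn [ 0.02  0.03 -0.48] shift [ 0.44 -6.37  2.09] t 17.45 w 0.0427 F [-0.7 -0.6 -0.5]
[258 155   3   4   7] [259.1 156.4]
[288 162   2   3   6] [288.5 163. ]
[299 170   3   3   8] [299.9 170.9]
[292 198  53  39 801] [314.9 211.9]
[365 212   4   4  12] [366.5 213.5]
[384 224   4   3  10] [385.5 225. ]
[288.6 164.2]
[300.4 171.4]
[313.  179.2]
[326.7 187.7]
```

Clear is home too, at (299.9,170.9) against (300.4,171.4). Brown is next.

```bash
python3 -m crank '[0,0,0,0,0,-0.24,0, 0,-0.2,0,0,0,-0.24,0, 0.04,-0.5,0,0,0,0,0, 0.05,-0.7,0,0,0,0,0, 0.05,-0.7,0,0,0,0,0, 0.05,-0.7,0,0,0,0,0, 0.05,-0.7,0,0,0,0,0, 0.05,-0.7,0,0,0,0,0, 0.05,-0.7,0,0,0,0,0, 0.05,-0.7,0,0,0,0,0, 0.05,-0.5,0,0,0,0,0, 0,-0.3,0,0,0,0,0, 0,0,0,0,0,0,0, 0,0,0,0,0,0,0]'; python3 plan.py .4915 -.1401 .0148 .05
```

```text
time_s: 18.9
tcp_pos: [0.4903, -0.1422, 0.1167]
eef_rot: [-0.025, 1.0, -0.0, -0.001]
force: [-0.8, -0.4, -0.6]
width: 0.0426
finger_force: 0.0
turn [ 0.   -0.02 -0.  ] shift [-0.03  0.04  2.04] t 18.9 w 0.0426 F [-0.8 -0.4 -0.6]
```

```bash
python3 -m crank '[-0.03,0.04,0.3,0,0,0,0, 0,0,0.5,0,0,0,0, 0,0,0.4,0,0,0,0, 0,0,0.2,0,0,0,0, 0,0,0.2,0,0,0,0, 0,0,0.2,0,0,0,0, 0,0,0.2,0,0,0,0, 0,0,0,0,0,0,0, 0,0,0,0,0,0,0]'; python3 plan.py .4915 -.1401 .0148 .05
```

```text
time_s: 19.8
tcp_pos: [0.4925, -0.14, 0.0177]
eef_rot: [-0.025, 1.0, -0.0, -0.0]
force: [0.4, 0.6, -0.4]
width: 0.0424
finger_force: 0.0
turn [-0. -0.  0.] shift [ 0.02 -0.    0.06] t 19.8 w 0.0424 F [ 0.4  0.6 -0.4]
```

```bash
python3 -m crank '[0,0,0.05,0,0,0,0, 0,0,0,0,0,0,-1, 0,0,0,0,0,0,-1, 0,0,0,0,0,0,-1, 0,0,0,0,0,0,-1, 0,0,0,0,0,0,-1]' && python3 -m crank '[0,0,-0.2,0,0,0,-1, 0,0,-0.4,0,0,0,-1, 0,0,-0.6,0,0,0,-1, 0,0,-0.6,0,0,0,-1, 0,0,-0.2,0,0,0,-1, 0,0,0,0,0,0,-1]'; python3 plan.py .4972 .1225 .018 .008
```

```text
time_s: 20.4
tcp_pos: [0.4926, -0.1403, 0.0156]
eef_rot: [-0.025, 1.0, -0.0, 0.0]
force: [0.2, -5.3, 6.2]
width: 0.0234
finger_force: 58.7
time_s: 21.0
tcp_pos: [0.4934, -0.1395, 0.117]
eef_rot: [-0.025, 1.0, 0.0, 0.002]
force: [-0.6, 1.1, -0.2]
width: 0.0236
finger_force: 58.8
turn [0.01 0.04 0.48] shift [-0.12  5.24  1.98] t 21.0 w 0.0236 F [-0.6  1.1 -0.2]
```

```bash
python3 -m crank '[0,0,0,0,0,0.24,-1, 0,0.2,0,0,0,0.24,-1, 0,0.5,0,0,0,0,-1, 0,0.7,0,0,0,0,-1, 0,0.7,0,0,0,0,-1, 0,0.7,0,0,0,0,-1, 0,0.7,0,0,0,0,-1, 0,0.7,0,0,0,0,-1, -0.05,0.7,0,0,0,0,-1, -0.05,0.3,0,0,0,0,-1, 0,0.05,0,0,0,0,-1, 0,0,0,0,0,0,-1, 0,0,0,0,0,0,-1]'; python3 plan.py .4972 .1225 .018 .008
```

```text
time_s: 22.3
tcp_pos: [0.4944, 0.1215, 0.1145]
eef_rot: [-0.004, 1.0, -0.0, -0.001]
force: [-0.2, -0.1, -1.5]
width: 0.0233
finger_force: 58.9
turn [-0.01 -0.02 -0.01] shift [-0.06  0.02  1.93] t 22.3 w 0.0233 F [-0.2 -0.1 -1.5]
```

```bash
python3 -m crank '[-0.05,0.01,0.3,0,0,0,-1, 0,0,0.5,0,0,0,-1, 0,0,0.4,0,0,0,-1, 0,0,0.3,0,0,0,-1, 0,0,0.2,0,0,0,-1, 0,0,0.15,0,0,0,-1, 0,0,0.05,0,0,0,-1, 0,0,0,0,0,0,-1, 0,0,0,0,0,0,-1]';python3 plan.py .4972 .1225 .018 .008
```

```text
time_s: 23.2
tcp_pos: [0.4979, 0.1233, 0.0208]
eef_rot: [-0.004, 1.0, 0.0, 0.0]
force: [0.3, -0.2, -0.7]
width: 0.0233
finger_force: 58.9
turn [0.01 0.01 0.  ] shift [ 0.01 -0.02  0.06] t 23.2 w 0.0233 F [ 0.3 -0.2 -0.7]
```

```bash
cat > look.py <<'E'
from h import *
s=get_image("side")
h=cv2.cvtColor(s["color"],cv2.COLOR_RGB2HSV)
m=cv2.inRange(h,(3,170,150),(18,255,255))
k,_,st,ce=cv2.connectedComponentsWithStats(m)
for a,c in zip(st[1:],ce[1:]):
    if a[4]>4 and a[0]>250: print(a,c.round(1))
E
python3 -m crank '[0,-0.01,0.05,0,0,0,-1, 0,0,0,0,0,0,-1, 0,0,0,0,0,0,0, 0,0,0,0,0,0,0, 0,0,0,0,0,0,0, 0,0,0,0,0,0,0, 0,0,-0.2,0,0,0,0, 0,0,-0.5,0,0,0,0, 0,0,-0.7,0,0,0,0, 0,0,-0.5,0,0,0,0, 0,0,-0.1,0,0,0,0, 0,0,0,0,0,0,0]'; python3 plan.py .490 -.0838 .0148 .05; python3 look.py
```

```text
time_s: 24.4
tcp_pos: [0.4981, 0.123, 0.1193]
eef_rot: [-0.004, 1.0, 0.001, 0.001]
force: [-0.2, -1.4, -0.6]
width: 0.043
finger_force: 0.0
turn [ 0.02  0.03 -0.48] shift [ 0.37 -4.12  2.09] t 24.4 w 0.043 F [-0.2 -1.4 -0.6]
[258 155   3   5   8] [259.1 156.8]
[288 163   3   2   5] [288.8 163.4]
[299 169   3   4   9] [299.8 170.3]
[312 178   3   2   6] [313.  178.5]
[292 198  53  39 804] [314.7 212. ]
[365 212   4   4  12] [366.5 213.5]
```

Brown is home, at (313.0,178.5) against (313.0,179.2). The last one is banded.

```bash
python3 -m crank '[0,0,0,0,0,-0.24,0, 0,-0.2,0,0,0,-0.24,0, 0.05,-0.5,0,0,0,0,0, 0.07,-0.7,0,0,0,0,0, 0.07,-0.7,0,0,0,0,0, 0.07,-0.7,0,0,0,0,0, 0.07,-0.7,0,0,0,0,0, 0.04,-0.5,0,0,0,0,0, 0,-0.1,0,0,0,0,0, 0,0,0,0,0,0,0, 0,0,0,0,0,0,0]'; python3 plan.py .490 -.0838 .0148 .05
```

```text
time_s: 25.55
tcp_pos: [0.4889, -0.0827, 0.1171]
eef_rot: [-0.025, 1.0, -0.0, -0.001]
force: [-0.7, 0.9, -0.1]
width: 0.0425
finger_force: 0.0
turn [-0.   -0.01  0.  ] shift [-0.02 -0.02  2.05] t 25.55 w 0.0425 F [-0.7  0.9 -0.1]
```

```bash
python3 -m crank '[-0.02,-0.02,0.3,0,0,0,0, 0,0,0.5,0,0,0,0, 0,0,0.4,0,0,0,0, 0,0,0.2,0,0,0,0, 0,0,0.2,0,0,0,0, 0,0,0.2,0,0,0,0, 0,0,0.2,0,0,0,0, 0,0,0,0,0,0,0, 0,0,0,0,0,0,0]'; python3 plan.py .490 -.0838 .0148 .05
```

```text
time_s: 26.45
tcp_pos: [0.4902, -0.0841, 0.0177]
eef_rot: [-0.025, 1.0, -0.0, -0.0]
force: [0.1, 0.1, 0.1]
width: 0.0427
finger_force: 0.0
turn [-0. -0.  0.] shift [0.   0.01 0.06] t 26.45 w 0.0427 F [0.1 0.1 0.1]
```

```bash
python3 -m crank '[0,0,0.05,0,0,0,0, 0,0,0,0,0,0,-1, 0,0,0,0,0,0,-1, 0,0,0,0,0,0,-1, 0,0,0,0,0,0,-1, 0,0,0,0,0,0,-1]' && python3 -m crank '[0,0,-0.2,0,0,0,-1, 0,0,-0.4,0,0,0,-1, 0,0,-0.6,0,0,0,-1, 0,0,-0.6,0,0,0,-1, 0,0,-0.2,0,0,0,-1, 0,0,0,0,0,0,-1]'; python3 plan.py .4977 .0665 .018 .008
```

```text
time_s: 27.05
tcp_pos: [0.4903, -0.0843, 0.0156]
eef_rot: [-0.025, 1.0, -0.0, 0.0]
force: [-0.5, -4.0, 6.2]
width: 0.0231
finger_force: 58.7
time_s: 27.65
tcp_pos: [0.4912, -0.0835, 0.117]
eef_rot: [-0.025, 1.0, 0.001, 0.002]
force: [-0.2, -0.2, -0.9]
width: 0.0234
finger_force: 58.8
turn [0.01 0.04 0.48] shift [-0.15  3.    1.98] t 27.65 w 0.0234 F [-0.2 -0.2 -0.9]
```

```bash
python3 -m crank '[0,0,0,0,0,0.24,-1, 0,0.2,0,0,0,0.24,-1, -0.03,0.5,0,0,0,0,-1, -0.04,0.7,0,0,0,0,-1, -0.04,0.7,0,0,0,0,-1, -0.04,0.6,0,0,0,0,-1, 0,0.3,0,0,0,0,-1, 0,0,0,0,0,0,-1, 0,0,0,0,0,0,-1]'; python3 plan.py .4977 .0665 .018 .008
```

```text
time_s: 28.55
tcp_pos: [0.4954, 0.0657, 0.1142]
eef_rot: [-0.004, 1.0, -0.0, -0.001]
force: [0.7, 0.2, -0.2]
width: 0.0233
finger_force: 58.9
turn [-0.01 -0.02  0.01] shift [-0.05  0.02  1.92] t 28.55 w 0.0233 F [ 0.7  0.2 -0.2]
```

```bash
python3 -m crank '[-0.04,0.01,0.3,0,0,0,-1, 0,0,0.5,0,0,0,-1, 0,0,0.4,0,0,0,-1, 0,0,0.3,0,0,0,-1, 0,0,0.2,0,0,0,-1, 0,0,0.15,0,0,0,-1, 0,0,0.05,0,0,0,-1, 0,0,0,0,0,0,-1, 0,0,0,0,0,0,-1]';python3 plan.py .4977 .0665 .018 .008
```

```text
time_s: 29.45
tcp_pos: [0.4986, 0.0667, 0.0207]
eef_rot: [-0.004, 1.0, 0.0, 0.0]
force: [-0.4, -1.1, -0.2]
width: 0.0234
finger_force: 58.9
turn [0.   0.01 0.  ] shift [ 0.02 -0.    0.05] t 29.45 w 0.0234 F [-0.4 -1.1 -0.2]
```

```bash
python3 -m crank '[0,0,0.05,0,0,0,-1, 0,0,0,0,0,0,-1, 0,0,0,0,0,0,0, 0,0,0,0,0,0,0, 0,0,0,0,0,0,0, 0,0,0,0,0,0,0, 0,0,-0.2,0,0,0,0, 0,0,-0.5,0,0,0,0, 0,0,-0.7,0,0,0,0, 0,0,-0.7,0,0,0,0, 0,0,-0.4,0,0,0,0, 0,0,0,0,0,0,0]' && python3 -m crank '[0,-0.5,0,0,0,0,0, 0,-0.7,0,0,0,0,0, 0,-0.7,0,0,0,0,0, 0,-0.7,0,0,0,0,0, 0,-0.7,0,0,0,0,0, 0,-0.7,0,0,0,0,0, 0,-0.7,0,0,0,0,0, 0,-0.7,0,0,0,0,0, 0,-0.5,0,0,0,0,0, 0,0,0,0,0,0,0]'; python3 look.py; python3 - <<'E'
from h import *
s=get_image("side");t=get_image("top")
a=cv2.resize(t["color"][155:235,185:345],(800,400),interpolation=cv2.INTER_CUBIC)[:,:560]
a=cv2.resize(t["color"][155:235,185:325],(400,229),interpolation=cv2.INTER_CUBIC)
b=cv2.resize(s["color"][140:250,230:370],(400,314),interpolation=cv2.INTER_CUBIC)
o=np.zeros((314,800,3),np.uint8); o[:229,:400]=a; o[:,400:]=b
cv2.imwrite("pics/f.png",o[:,:,::-1])
print(proj(s,[.5593,.0665,.042]))
h=cv2.cvtColor(t["color"],cv2.COLOR_RGB2HSV); m=cv2.inRange(h,(3,170,150),(18,255,255))
k,_,st,ce=cv2.connectedComponentsWithStats(m)
for q,c in zip(st[1:],ce[1:]):
    if q[4]>6: print(q,c.round(1),onz(t,c,.042).round(4))
E
```

```text
time_s: 30.65
tcp_pos: [0.5001, 0.0673, 0.1468]
eef_rot: [-0.004, 1.0, 0.001, 0.003]
force: [0.1, 0.3, -0.3]
width: 0.043
finger_force: 0.0
time_s: 31.65
tcp_pos: [0.4999, -0.2309, 0.1422]
eef_rot: [-0.003, 1.0, -0.0, -0.001]
force: [-0.7, -0.5, 0.2]
width: 0.043
finger_force: 0.0
[258 155   3   5   7] [259.1 157. ]
[288 163   3   2   5] [288.8 163.4]
[299 170   3   3   8] [299.9 170.9]
[312 178   3   3   7] [312.9 178.7]
[326 185   3   4  11] [327.1 186.6]
[ 292  197   53   40 1113] [318.4 214.7]
[326.70875615 187.67334082]
[113 162  43  24 423] [134.4 174.9] [0.5469 0.4103 0.042 ]
[209 167   6   5  27] [211.6 169.2] [0.5591 0.2359 0.042 ]
[234 167   5   6  24] [235.9 169.7] [0.5575 0.1802 0.042 ]
[258 167   6   5  26] [260.7 169.2] [0.5584 0.1233 0.042 ]
[283 166   5   5  24] [284.9 168.1] [0.5606 0.0675 0.042 ]
[302 172   4  25  51] [304.3 182.9] [0.5252 0.0228 0.042 ]
```

View pics/f.png

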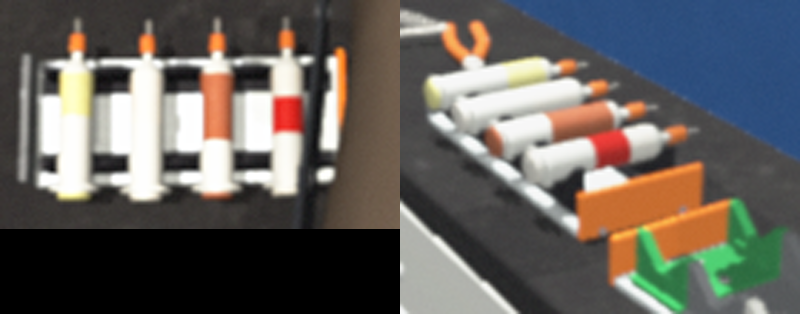

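All four lie level in both combs, tips forward and flanges behind the rear comb. From the orange plate the order is banded, brown, clear, yellow. Top-view nozzles are at px 285, 261, 236 and 212, each within 2 mm of its place. I'm handing in.

```bash
python3 -c "
from station import *
print(finish_job())"
```

```text
the job is handed in; nothing more can be done
None
```

All four syringes are in the dispensing rack in their filled order (banded, brown, clear, yellow from the orange plate) and released; the job was handed in at about 32 s, but `finish_job()` returned no verdict.

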